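# Tighten the open shaft clamp and prove that its screw holds

### The job

Two shaft clamps stand on the bench; the screw of one is home, the other stands open. Swing the open clamp's crank lever clockwise (seen from above) until its screw is fully home, lean on the lever's grip with about 17 N in the same direction for a second (never more than 24 N), then check that the screw holds by leaning on the grip the other way with about 6 N for a second without turning the screw back, and leave the lever free. Leave the tight clamp as it is and do not push the other parts on the bench about.

Things in the scene. Friction and masses are not known exactly. Their poses are not given: they have to be found in the camera images.
- open_hub (a point): top of the hub of the open clamp's screw, on the screw's vertical axis, 86 mm above the bench. The clamp is a grey split block (60 x 75 mm, top at 68 mm) on a dark base plate (130 x 110 x 12 mm) bolted to the bench, with a 22 mm steel shaft carrying a black roller through it. The frame turns with the screw: x points level along the unloaded lever towards the grip, z up
- open_grip (a point): centre (half-way up) of the upright black grip of the open clamp's crank lever: a cylinder of 20 mm diameter and 52 mm height, from 96 to 148 mm above the bench, so its centre is at 122 mm. It stands 80 mm from the screw axis, fixed on a flat steel arm (12 mm wide, top at 96 mm). Frame x points away from the screw axis, z up.
- open_screw (a joint): angle of the open clamp's screw in rad: 0 is fully home (a stop pin on the block ends the turn); negative is open, starting at -1.25 to -0.7; it grows clockwise seen from above. A push on the grip square to the lever turns the screw only above about 9 N, either way; below that, and at home, the screw stands still and the lever arm just springs sideways a little
- tight_grip (a point): centre of the grip of the other clamp's lever, 122 mm above the bench: an identical clamp whose screw is already home; to be left alone. Every clamp's lever at home points to the same side of its own block: 145 degrees anticlockwise from the roller end of its shaft
- tight_screw (a joint): angle of the other clamp's screw in rad, 0 is fully home (as at the start)
- spanner: loose steel spanner, 170 mm long, lying between the clamps; bystander
- spacer: loose steel spacer ring, 64 mm across, 20 mm high, origin under its centre; bystander
- roller: loose black roller lying down, 40 mm across, 110 mm long; bystander
- cone: loose black cone, 100 mm across its foot, 100 mm high; bystander
- sleeve: loose thin steel tube, 110 mm across, 100 mm high; bystander
- hubdisc: loose dark steel flanged disc, 84 mm across, 34 mm high; bystander
- carton: loose cardboard box, 100 x 80 x 60 mm; bystander
There are look-alikes about, which are no part of the job. Leave any red look-alike of the part that bears open_hub alone.

How it is judged:
On the way, in this order (a step that is already met when the one before it is completed fails the run):
1. the open clamp's screw is fully home (within 0.04 rad) and its lever is loaded clockwise with at least 12 N at the grip (grip sprung 2.4 mm clockwise) for 0.5 s (value of joint open_screw above -0.04 rad and y of open_grip in the frame of open_hub below -0.0024 m), for 0.5 s.
2. with the screw still home (within 0.05 rad) the lever is loaded anticlockwise with at least 3.5 N at the grip (grip sprung 0.7 mm anticlockwise) for 0.5 s (value of joint open_screw above -0.05 rad and y of open_grip in the frame of open_hub above 0.0007 m), for 0.5 s.
At the end, for the whole second after the job is handed in: both clamps' screws are home (within 0.05 rad) and the lever of the clamp that was open is free of load (grip sprung less than 0.6 mm either way) (value of joint each of open_screw, tight_screw above -0.05 rad and y of open_grip in the frame of open_hub between -0.0006 and 0.0006 m); the robot touches nothing.
It fails at once if the open clamp's screw turned back from home (seen between 0.06 and 0.4 rad from home, turning anticlockwise faster than 0.08 rad/s) (value of joint open_screw between -0.4 and -0.06 rad and velocity of joint open_screw below -0.08 rad/s).
It fails at once if the open clamp's lever overloaded: more than 24 N at the grip (sprung more than 4.8 mm either way) (y of open_grip in the frame of open_hub below -0.0048 m or y of open_grip in the frame of open_hub above 0.0048 m).
It fails at once if the tight clamp's screw turned or its grip pushed by more than 2 mm (value of joint tight_screw below -0.05 rad or distance of tight_grip from where it was at the start of the episode above 0.002 m).
It fails at once if a bystander pushed by more than 20 mm (distance of any of spanner, spacer, roller, cone, sleeve, hubdisc, carton from where it was at the start of the episode above 0.02 m).
It also fails if it takes over 54 s, if anything falls off the work surface, if the arm or the gripper's body presses on something with over 40 N, if the wrist force passes 120 N, or if a joint passes its speed limit or range.

### The arm

A 7-joint arm with a two-finger parallel gripper is mounted at the origin on the work surface. World frame = base frame: x ahead of the robot, y to its left, z up, the work surface at z = 0. Lengths are in m, angles in rad, forces in N, time in s.
With the tool pointing down it reaches from about 0.4 to 0.875 m from the base axis. Payload 4.4 kg.
Tool frame: the origin (TCP) lies at the very end of the fingers, on their centre line; the grasp point (between the pads) lies 19 mm behind it; z points along the fingers, y is the line along which they close (so a half turn about z gives the same grasp; the last joint's range is limited). The gripper opens to 85 mm and grips with 20 to 120 N. Pads are 22 mm wide; open, the fingers measure 114 mm over their backs; the gripper's body (76 mm by 85 mm) begins 54 mm behind the grasp point. The pads swing forward as they close: fully open they stand 13 mm farther back than shut.
Start: joints at [1.045, 0.628, 0.038, 1.517, -0.027, 0.996, -0.02], TCP at [0.288, -0.582, 0.193] pointing down, gripper open.
Joint ranges: [-3.06, 3.06], [-0.37, 2.12], [-1.25, 1.32], [0.18, 2.47], [-1.1, 4.24], [0.23, 1.98], [-2.94, 2.94]. Speed limits (rad/s): [2.57, 2.57, 3.14, 3.14, 3.14, 3.14, 3.14].

### API

Orientations are given as [roll, pitch, yaw] about the fixed x, y, z axes, in that order (R = Rz(yaw) Ry(pitch) Rx(roll)).
In Python, from plant import arm, kinematics, cams, order gives the robot as it stands. The module is installed in compiled form; this text tells all that it offers. Calls block until the motion is done:
- arm.reach(position, orientation): joint-space move of the TCP to a pose.
- arm.move_straight(position, attitude=None, v=0.15): straight line of the TCP; attitude=None keeps the orientation; v is the mean speed in m/s.
- arm.movej(angles): joint-space move.
- arm.gripper_open() and arm.clamp(): open the fingers fully, or close them until they stop; the grip force is fixed at half the most.
- arm.pause(seconds).
- kinematics.solve_ik(position, orientation): joint angles nearest the present ones, or None.
- arm.get_obs(): the state.
- cams.snapshot(name): name is "scene" or "top" or "wrist"; returns a dict with "color" (384x512x3 uint8, blue, green, red), "fx", "fy", "cx", "cy" (pixels), "k1" (the pictures are not rectified: a ray, as slopes to the right and down, at radius r is drawn at 1 + k1 r^2 times it, then the intrinsics apply), "world_to_cam" (4x4, takes a point from world to camera coordinates); the wrist camera has in their place "mount" (4x4, takes a point from camera to tool coordinates, whose origin is the TCP and whose axes are the flange's). Camera axes: x right, y down, z forward; pixel columns grow to the right and rows downward; lengths in m; the calibration is good to about 2 mm. A picture is of the moment at which its call begins: read the wrist's pose just before it. There is no depth.
A pose or a line that the arm cannot do raises arm.IKError and nothing moves.
- order.close_job(): hands the job in; it is judged then, once.
The state is a dict: "clock": time; "joints": joint angles; "qvel": joint speeds; "effort": joint torques, N m; "tool_pos": TCP position; "ee_rot": TCP orientation; "ft_force": force on the tool from outside, world axes, zero at the start; "ft_torque": the same for the moment, N m; "opening": finger opening in m; "grasp_force": force on a finger pad.
Only numpy, scipy, OpenCV 4.12 (cv2) and the standard library are available. Lean on these libraries where they do the work, as an engineer would, in place of code of your own. Each camera call takes 0.05 s, during which the arm holds its last target. There are 200 camera calls.

## Working session

There is one attempt and no reset: what is moved stays moved. The work goes in short steps, each a Python script; the robot and the scene stay as the last script left them, time stands still between calls to the robot, and variables do not carry over. Pictures are saved under pics/ and viewed, at most 10 in all, crops included, and the job is handed in when it is done.

```bash
mkdir -p pics; ls
python3 - <<'E'
from plant import arm,cams
import cv2,numpy as np
o=arm.get_obs();print(o)
for n in("scene","top"):
    s=cams.snapshot(n);cv2.imwrite(f"pics/{n}0.png",s["color"]);print(n,{k:v for k,v in s.items() if k!="color"})
E
```

```text
pics
{'clock': 0.0, 'joints': array([ 1.04518711,  0.62932415,  0.03840867,  1.51836379, -0.02699338,
        0.99630767, -0.01999906]), 'qvel': array([ 0.00026536, -0.00015039,  0.00023835, -0.00044156, -0.00011249,
       -0.00170351,  0.00063792]), 'effort': array([ 2.78191383e-04, -5.63402438e+01,  1.22639392e+00, -1.93441647e+01,
        1.10561712e-02,  1.05474971e-02,  2.59544493e-05]), 'tool_pos': array([ 0.28818767, -0.58184468,  0.19230414]), 'ee_rot': array([-3.13970663e+00,  9.74625354e-06,  4.59840793e-01]), 'ft_force': array([ 0.55443522,  0.94115434, -0.4214099 ]), 'ft_torque': array([ 0.0199913 ,  0.02468002, -0.01430532]), 'grasp_force': 0.0, 'opening': 0.08558625517040712}
scene {'fx': 366.5150244661532, 'fy': 366.5150244661532, 'cx': 256.3995925255847, 'cy': 189.75750388036545, 'k1': -0.004344141699781269, 'world_to_cam': array([[ 0.60067419,  0.79946466, -0.00683899, -0.30894737],
       [ 0.41214535, -0.31697082, -0.85420473, -0.11530624],
       [-0.68507425,  0.51028007, -0.51989183,  1.42522456],
       [ 0.        ,  0.        ,  0.        ,  1.        ]])}
top {'fx': 366.0082878728907, 'fy': 366.0082878728907, 'cx': 253.95227340267763, 'cy': 199.30320667522875, 'k1': -0.07420318511451846, 'world_to_cam': array([[ 0.02663057, -0.99933306, -0.02498496,  0.00718868],
       [-0.98940144, -0.02278048, -0.14340797,  0.5067287 ],
       [ 0.14274315,  0.02853919, -0.98934822,  1.16201141],
       [ 0.        ,  0.        ,  0.        ,  1.        ]])}
```

View pics/top0.png

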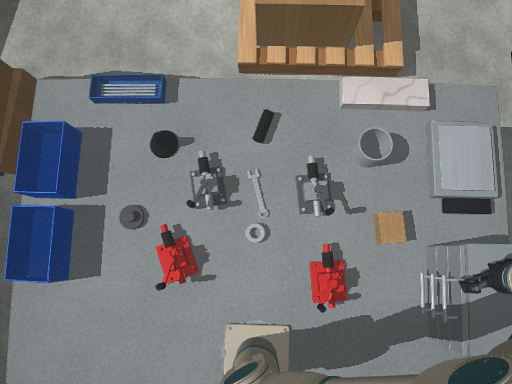

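View pics/scene0.png

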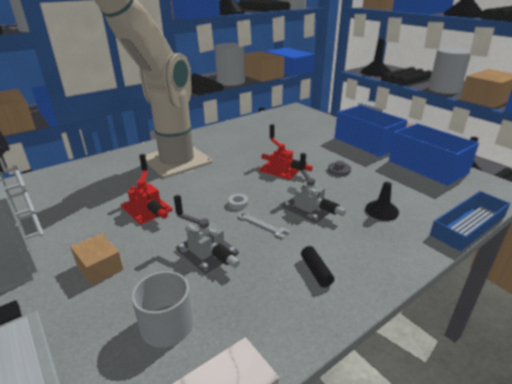

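Candidates in the top picture are the grey clamps at (208,187) and (314,192), and the red look-alikes at (178,258) and (327,283). The left grey clamp's grip (191,204) lies about 145° anticlockwise from its roller, so it is home. The right one's grip (329,211) lies about 215° round, so it is the open clamp. I'll check that in a close crop.

Run:
```python
import cv2,numpy as np
a=cv2.imread("pics/top0.png")[145:225,285:345];b=cv2.imread("pics/scene0.png")[185:275,165:245]
a=cv2.resize(a,None,fx=6,fy=6,interpolation=cv2.INTER_CUBIC);b=cv2.resize(b,(427,480),interpolation=cv2.INTER_CUBIC)
cv2.imwrite("pics/crop0.png",np.hstack([a,b]))
```

```text
(no output)
```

View pics/crop0.png

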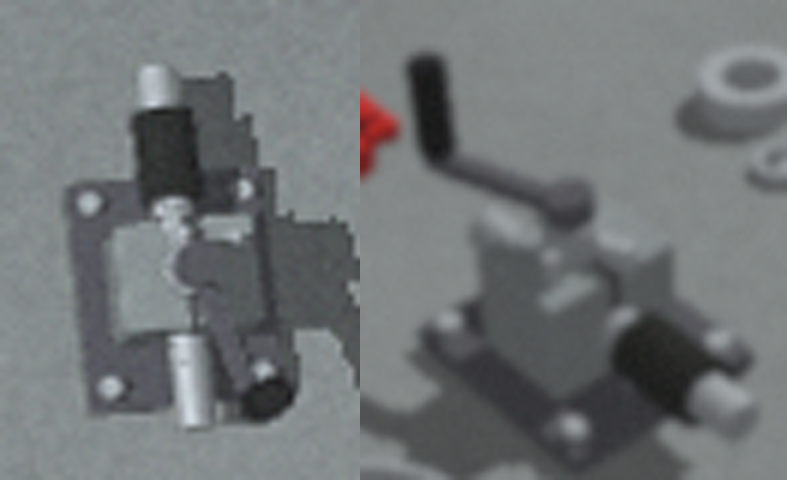

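The crop confirms it. The hub is at top-picture pixel (319,189) and the grip's top at (329.5,211), swung past the shaft end, so this is the open clamp. Next I'll turn these into positions and check reach. The plan is to straddle the grip with open fingers, so one pad pushes clockwise and the other pushes back.

```bash
cat > h.py <<'E'
import numpy as np,cv2
from plant import arm,kinematics,cams,order
def ray(s,px):
    K=np.array([[s["fx"],0,s["cx"]],[0,s["fy"],s["cy"]],[0,0,1]])
    p=cv2.undistortPoints(np.float64([[px]]),K,np.float64([s["k1"],0,0,0]))[0,0]
    T=s["world_to_cam"] if "world_to_cam" in s else s["w2c"]
    return -T[:3,:3].T@T[:3,3], T[:3,:3].T@np.array([*p,1])
def onz(s,px,z):
    o,d=ray(s,px); return o+d*(z-o[2])/d[2]
E
python3 - <<'E'
from h import *
t=cams.snapshot("top");s=cams.snapshot("scene")
hub=onz(t,(318.8,188.8),.086);g=onz(t,(329.5,211.2),.148)
print("hub",hub,"grip",g,"scene grip",onz(s,(177.6,196.5),.146))
d=g-hub;print("r",np.hypot(*d[:2]),"th",np.degrees(np.arctan2(d[1],d[0])))
a=onz(t,(285+157/6,145+75/6),.045);b=onz(t,(285+195/6,145+420/6),.045)
c=[onz(t,(285+x/6,145+y/6),.016) for x,y in((90,203),(245,188),(112,387),(263,370))]
print("shaft",a,b,np.degrees(np.arctan2(*(a-b)[1::-1])))
for p,q in((0,2),(1,3)):print("bolts",np.degrees(np.arctan2(*(c[p]-c[q])[1::-1])))
print("bolt centre",np.mean(c,0))
print("other edges",np.degrees(np.arctan2(*(c[0]-c[1])[1::-1]))-90,np.degrees(np.arctan2(*(c[2]-c[3])[1::-1]))-90)
th=np.degrees(np.arctan2(*(a-b)[1::-1]))
for off in(215,190,165,145):
  for k in(0,180):
    A=np.radians(th+off);p=hub[:2]+.08*np.array([np.cos(A),np.sin(A)]);y=A+np.radians(k);y=np.arctan2(np.sin(y),np.cos(y))
    print(off,k,[None if (q:=kinematics.solve_ik([*p,z],[np.pi,0,y])) is None else np.round(q,2) for z in(.102,.22)])
E
```

```text
hub [ 0.53733197 -0.18472428  0.086     ] grip [ 0.46002994 -0.20708417  0.148     ] scene grip [ 0.46290624 -0.20905697  0.146     ]
r 0.08047091515486823 th -163.86730190292442
shaft [ 0.64898832 -0.16571975  0.045     ] [ 0.45876723 -0.18679897  0.045     ] 6.3233943514464
bolts 7.179741531434978
bolts 5.4354978687215985
bolt centre [ 0.53613134 -0.18119733  0.016     ]
other edges 6.938781284556313 7.770024661679713
215 0 [array([-0.08,  0.73,  0.79,  1.95, -0.74,  0.78, -2.85]), array([ 1.07,  0.62, -1.06,  1.79,  0.61,  1.1 ,  2.09])]
215 180 [array([ 0.42,  0.59, -0.02,  1.93,  0.02,  0.62, -0.46]), array([ 0.45,  0.43, -0.05,  1.81,  0.03,  0.9 , -0.47])]
190 0 [array([ 0.82,  0.64, -0.68,  1.99,  0.61,  0.72,  1.62]), array([ 0.91,  0.48, -0.79,  1.87,  0.42,  0.96,  1.79])]
190 180 [array([ 0.32,  0.56,  0.07,  2.01, -0.07,  0.58, -0.85]), array([ 0.33,  0.39,  0.05,  1.88, -0.02,  0.87, -0.9 ])]
165 0 [array([ 0.69,  0.6 , -0.56,  2.04,  0.52,  0.65,  1.2 ]), array([ 0.79,  0.43, -0.68,  1.91,  0.34,  0.92,  1.36])]
165 180 [array([ 0.19,  0.55,  0.17,  2.05, -0.16,  0.56, -1.25]), array([ 0.19,  0.37,  0.15,  1.92, -0.07,  0.86, -1.34])]
145 0 [array([ 0.58,  0.58, -0.48,  2.04,  0.45,  0.63,  0.86]), array([ 0.67,  0.41, -0.59,  1.91,  0.29,  0.9 ,  1.01])]
145 180 [array([ 0.07,  0.56,  0.25,  2.05, -0.25,  0.56, -1.57]), array([ 0.06,  0.37,  0.25,  1.92, -0.12,  0.86, -1.69])]
```

Everything agrees: the lever radius measures 80.5 mm, the shaft lies at 6.5°, the lever is at 196° and home is about 151.5°. That puts the screw at about -0.78 rad. I'll straddle the grip now, with the +y finger on the anticlockwise side.

```bash
cat >> h.py <<'E'
HUB=np.array([.5373,-.1842])
def pose(th,off,z=.102):
    r=np.array([np.cos(th),np.sin(th)]);t=np.array([-r[1],r[0]])
    y=th+np.pi
    return [*(HUB+.08*r+off*t),z],[np.pi,0,np.arctan2(np.sin(y),np.cos(y))]
def force(n=5):
    f=[]
    for _ in range(n): arm.pause(.02);f.append(arm.get_obs()["ft_force"])
    return np.mean(f,0)
def tang(th,f): return -np.sin(th)*f[0]+np.cos(th)*f[1]
E
python3 - <<'E'
from h import *
th=np.radians(196.1)
arm.move_straight([.288,-.582,.26]);arm.reach(*pose(th,0,.25))
print(arm.get_obs()["clock"])
s=cams.snapshot("wrist");cv2.imwrite("pics/w1.png",s["color"])
arm.move_straight(pose(th,0)[0],v=.1)
f=force(10);np.save("bias.npy",f);o=arm.get_obs();print(o["clock"],f,o["tool_pos"],pose(th,0)[0],o["ee_rot"])
s=cams.snapshot("wrist");cv2.imwrite("pics/w2.png",s["color"])
cv2.imwrite("pics/w12.png",cv2.resize(np.hstack([cv2.imread("pics/w1.png"),s["color"]]),(800,300)))
E
```

```text
2.3167
4.1667 [-0.05336751 -0.25851301 -0.03652504] [ 0.46071938 -0.206486    0.1023947 ] [np.float64(0.46043766766739247), np.float64(-0.2063851722641902), 0.102] [ 3.14107693e+00 -6.79163576e-04  2.81043605e-01]
```

View pics/w12.png

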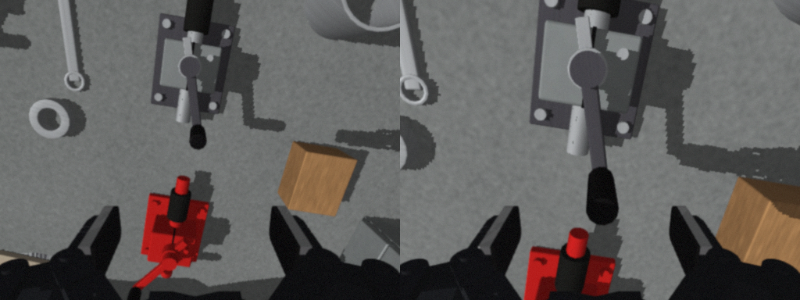

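The wrist views show the open lever's grip at (600,195) midway between the open fingers' pads, at (490,220) and (680,220). Nothing is touching. Next I'll approach until contact and sweep clockwise.

Run:
```python
from h import *
b=np.load("bias.npy");th=np.radians(196.1);off=0.
arm.move_straight(pose(th,-.027)[0],v=.08);off=-.027
while off>-.042:
    f=tang(th,force(3)-b)
    if f>3: break
    off-=.001; arm.move_straight(pose(th,off)[0],v=.05)
print("contact",off,f,arm.get_obs()["clock"])
log=[]
if f>3:
  d=np.degrees(th)
  while d>146:
    d-=2. if d>160 else .7
    p,e=pose(np.radians(d),off);arm.move_straight(p,e,v=.04)
    F=force(3)-b;f=tang(np.radians(d),F);log.append((round(d,1),round(f,1)))
    if f>13.5: break
  print(log,F,off,d);print(arm.get_obs()["clock"],arm.get_obs()["tool_pos"],p)
  np.save("st.npy",[np.radians(d),off])
```

```text
contact -0.04200000000000001 -0.17430685273035554 9.2
```

Run:
```python
from h import *
o=arm.get_obs();print(o["tool_pos"],o["ee_rot"],force(5)-np.load("bias.npy"))
s=cams.snapshot("wrist");t=cams.snapshot("top");print(s["mount"])
cv2.imwrite("pics/w3.png",np.hstack([cv2.resize(s["color"],(440,330)),cv2.resize(t["color"][150:240,270:368],(359,330))]))
```

```text
[ 0.44879501 -0.16601773  0.10201349] [ 3.14156710e+00 -2.08948032e-05  2.81024419e-01] [-0.06703698  0.37122952  0.25143049]
[[-2.03542254e-04 -9.46540659e-01 -3.22584469e-01  8.31833534e-02]
 [ 9.99998983e-01 -6.47954825e-04  1.27028292e-03  7.64298305e-04]
 [-1.41139459e-03 -3.22583882e-01  9.46539828e-01 -1.81915920e-01]
 [ 0.00000000e+00  0.00000000e+00  0.00000000e+00  1.00000000e+00]]
```

View pics/w3.png

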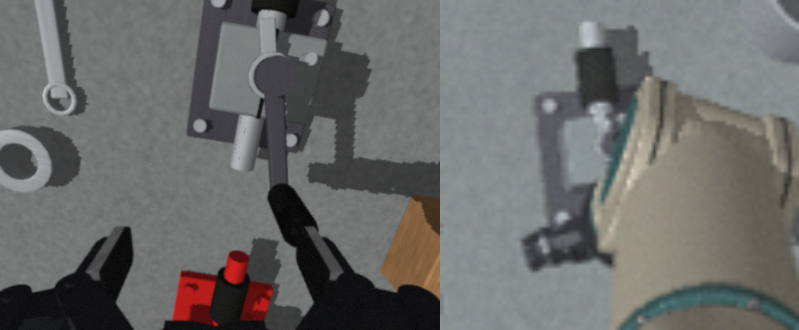

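```bash
cat >> h.py <<'E'
from scipy.spatial.transform import Rotation as Ro
def wcam(s,pos,rot):
    T=np.eye(4);T[:3,:3]=Ro.from_euler("xyz",rot).as_matrix();T[:3,3]=pos
    s["w2c"]=np.linalg.inv(T@s["mount"]);return s
def proj(s,P):
    c=s["w2c"]@np.array([*P,1]);x,y=c[:2]/c[2];k=1+s["k1"]*(x*x+y*y)
    return np.round([s["fx"]*x*k+s["cx"],s["fy"]*y*k+s["cy"]],1)
E
python3 - <<'E'
from h import *
o=arm.get_obs();s=wcam(cams.snapshot("wrist"),o["tool_pos"],o["ee_rot"])
cv2.imwrite("pics/w4.png",cv2.resize(s["color"][180:384,250:470],None,fx=2.9,fy=2.9,interpolation=cv2.INTER_CUBIC))
print("grip top now",onz(s,(349,270),.148))
R=Ro.from_euler("xyz",o["ee_rot"]).as_matrix()
for x in(-11,11):
  for z in(-13,-35): print(x,z,proj(s,o["tool_pos"]+R@[x/1e3,.0425,z/1e3]))
for z in(.096,.148):print("pred grip",proj(s,[.4604,-.2064,z]))
print("hub",onz(s,(272*512/440,76*512/440),.086))
s2=wcam(dict(s),[ 0.46071938,-0.206486,0.1023947],[ 3.14107693e+00,-6.79163576e-04,2.81043605e-01])
print("grip top w2",onz(s2,(260,271),.148),onz(s2,(188*1.28,68*1.28),.086))
E
```

```text
grip top now [ 0.46331249 -0.21077104  0.148     ]
-11 -13 [322.5 258.8]
-11 -35 [331.6 280.3]
11 -13 [325.3 223. ]
11 -35 [335.2 240.9]
pred grip [316.4 227.4]
pred grip [337.9 273. ]
hub [ 0.53687702 -0.18093207  0.086     ]
grip top w2 [ 0.46307268 -0.21189156  0.148     ] [ 0.53774401 -0.18023547  0.086     ]
```

View pics/w4.png

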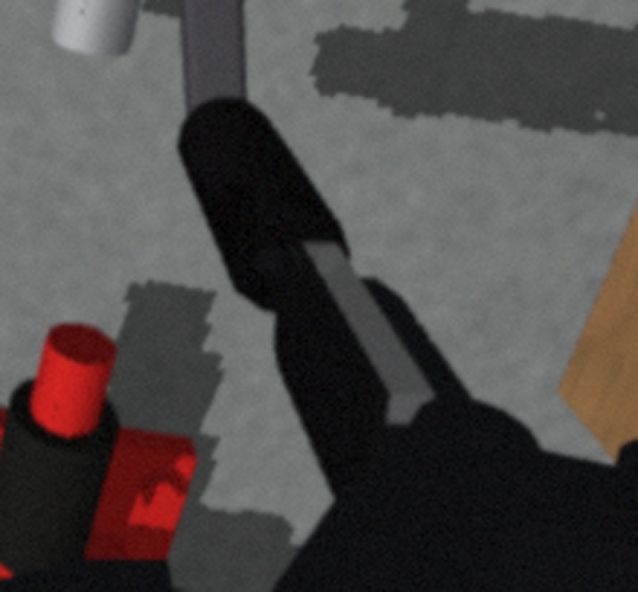

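The grip at crop (270,190) has not moved, and the finger at (320,250) overlaps its top with no force. So the open finger tips stand above the grip. I'll use closed fingers as a pusher instead, after going up, closing and checking where the closed tip is.

```bash
cat >> h.py <<'E'
HUB=np.array([.5373,-.1830])
def pose(th,off,z=.104):   # closed fingers, tool x = clockwise tangent
    r=np.array([np.cos(th),np.sin(th)]);t=np.array([-r[1],r[0]]);y=th-np.pi/2
    return [*(HUB+.08*r+off*t),z],[np.pi,0,np.arctan2(np.sin(y),np.cos(y))]
E
python3 - <<'E'
from h import *
p=arm.get_obs()["tool_pos"];arm.move_straight([p[0],p[1],.2],v=.15)
th=np.radians(199)
arm.reach(*pose(th,.06,.2));arm.clamp()
arm.move_straight(pose(th,.045,.104)[0],v=.12)
f=force(10);np.save("bias.npy",f)
o=arm.get_obs();s=wcam(cams.snapshot("wrist"),o["tool_pos"],o["ee_rot"])
print(o["clock"],o["opening"],f,o["tool_pos"],"TCP px",proj(s,o["tool_pos"]),s["fx"],s["k1"])
for q in(np.radians(196),np.radians(151)):print(kinematics.solve_ik(*pose(q,.02)))
cv2.imwrite("pics/w5.png",s["color"])
E
```

```text
13.5 0.0002315748161549735 [-0.08701887  0.02438308  0.10377281] [ 0.47684795 -0.25200959  0.10472505] TCP px [249.5 229.8] 335.050029562875 0.008844832082714603
[ 0.61841603  0.58538663 -0.33088501  1.9677899   0.30678807  0.63650112
  0.36936074]
[ 0.35830033  0.5348788  -0.10957266  2.0545475   0.10558745  0.55730415
 -0.33191533]
```

View pics/w5.png

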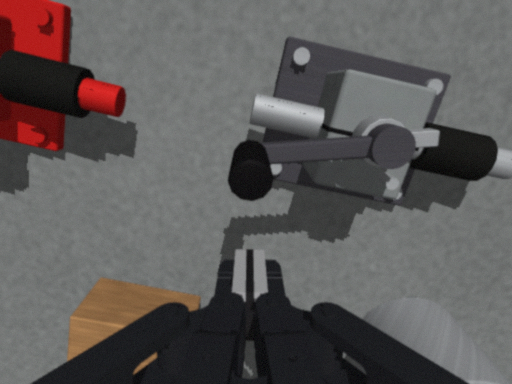

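The closed tips are at (250,250), lined up with the grip at (250,180). They may sit a little behind the nominal TCP, so I'll lower the tool to z = 0.085, where the gripper body is at 0.158 and clears the grip. Then approach until contact and sweep.

Run:
```python
from h import *
Z=.085
th=np.radians(197);arm.move_straight(*pose(th,.045,Z),v=.1)
b=force(8);np.save("bias.npy",b);off=.032
arm.move_straight(pose(th,off,Z)[0],v=.08)
while off>.002:
    f=tang(th,force(3)-b)
    if f>2.5: break
    off-=.0015; arm.move_straight(pose(th,off,Z)[0],v=.05)
print("contact",off,f,arm.get_obs()["clock"])
if f>2.5:
  log=[];d=197.
  while d>146:
    d-=2. if d>160 else .7
    p,e=pose(np.radians(d),off,Z);arm.move_straight(p,e,v=.04)
    F=force(3)-b;f=tang(np.radians(d),F);log.append((round(d,1),round(float(f),1)))
    if f>12.5: break
  print(log,F,off,d);print(arm.get_obs()["clock"],arm.get_obs()["tool_pos"],p)
  np.save("st.npy",[np.radians(d),off])
```

```text
contact 0.022999999999999993 4.074754506417334 16.1833
[(195.0, 7.1), (193.0, 7.8), (191.0, 7.8), (189.0, 7.8), (187.0, 8.1), (185.0, 8.2), (183.0, 8.1), (181.0, 7.7), (179.0, 8.1), (177.0, 7.7), (175.0, 7.8), (173.0, 8.5), (171.0, 8.3), (169.0, 8.1), (167.0, 8.2), (165.0, 8.0), (163.0, 8.2), (161.0, 8.0), (159.0, 7.6), (158.3, 9.2), (157.6, 8.7), (156.9, 9.2), (156.2, 9.2), (155.5, 8.8), (154.8, 9.2), (154.1, 8.8), (153.4, 9.1), (152.7, 9.2), (152.0, 9.6), (151.3, 9.2), (150.6, 9.2), (149.9, 9.0), (149.2, 9.4), (148.5, 9.5), (147.8, 9.7), (147.1, 9.3), (146.4, 9.3), (145.7, 9.2)] [-7.36901988 -6.14086907  4.83131454] 0.022999999999999993 145.70000000000022
27.5833 [ 0.45346765 -0.15792975  0.08448717] [np.float64(0.4582510373147746), np.float64(-0.15691817685839715), 0.085]
```

Contact held at a steady 8–9 N, so the screw is turning. The arm gives about 3.5 mm under this load, so I'll carry on to the stop and then lean.

Run:
```python
from h import *
Z=.085;b=np.load("bias.npy");d,off=np.load("st.npy");d=np.degrees(d);log=[];t0=arm.get_obs()["clock"]
while d>132:
    d-=1. ;p,e=pose(np.radians(d),off,Z);arm.move_straight(p,e,v=.06)
    o=arm.get_obs();f=tang(np.radians(d),force(2)-b);log.append((round(d,1),round(float(f),1)))
    if f>12.2: break
    if o["clock"]-t0>5: break
q=arm.get_obs()["tool_pos"];a=np.degrees(np.arctan2(*(q[:2]-HUB)[::-1]))
print(log,arm.get_obs()["clock"],q,a,np.hypot(*(q[:2]-HUB)))
np.save("st.npy",[np.radians(d),off])
```

```text
[(np.float64(144.7), 9.2), (np.float64(143.7), 9.3), (np.float64(142.7), 11.4), (np.float64(141.7), 13.2)] 28.7167 [ 0.454364   -0.15370926  0.0843852 ] 160.54816775385518 0.08795639733030779
```

The force now climbs, so it has reached the stop. Next: lean to 17 N and hold, release, go over the top to the other side, and lean back with 6 N.

Run:
```python
from h import *
Z=.085;b=np.load("bias.npy");d,off=np.load("st.npy");d=np.degrees(d);log=[]
for _ in range(8):
    f=tang(np.radians(d),force(3)-b);log.append(round(float(f),1))
    if f>16.2: break
    d-=.6 ;p,e=pose(np.radians(d),off,Z);arm.move_straight(p,e,v=.04)
for _ in range(5):
    arm.pause(.17);log.append(round(float(tang(np.radians(d),force(2)-b)),1))
print("lean",log,d,arm.get_obs()["clock"],force(3)-b)
if log[-1]>13:
    q=arm.get_obs()["tool_pos"];h=np.radians(149);R=lambda o,z:pose(h,o,z)
    arm.move_straight(pose(np.radians(d),off+.02,Z)[0],v=.08)
    arm.move_straight(R(.045,.175)[0],R(0,0)[1],v=.15)
    arm.move_straight(R(-.045,.175)[0],v=.2)
    arm.move_straight(R(-.04,Z)[0],v=.15)
    b=force(8);np.save("bias2.npy",b);print("other side",arm.get_obs()["clock"],b)
    off=-.031;arm.move_straight(R(off,Z)[0],v=.08);log=[]
    while off<-.008:
        f=tang(h,force(3)-b);log.append((round(off*1e3,1),round(float(f),1)))
        if f<-5.2: break
        off+=.001 if f>-2 else .0005; arm.move_straight(R(off,Z)[0],v=.05)
    print(log)
    hold=[]
    for _ in range(5): arm.pause(.17);hold.append(round(float(tang(h,force(2)-b)),1))
    print("back lean",hold,off,arm.get_obs()["tool_pos"],arm.get_obs()["clock"])
```

```text
lean [13.3, 13.7, 15.0, 15.6, 16.8, 16.6, 17.1, 16.5, 17.0, 16.4] 139.30000000000024 30.9667 [-10.72270038 -12.47639242   6.20950642]
other side 33.6583 [0.29604135 0.25441943 0.06437579]
[(-31.0, 0.2), (-30.0, 0.1), (-29.0, 0.0), (-28.0, 0.6), (-27.0, 0.3), (-26.0, 0.3), (-25.0, 0.3), (-24.0, 0.2), (-23.0, 0.4), (-22.0, 0.1), (-21.0, 0.9), (-20.0, 0.2), (-19.0, -0.8), (-18.0, -2.6), (-17.5, -3.4), (-17.0, -5.1), (-16.5, -5.5)]
back lean [-5.5, -5.6, -5.8, -5.0, -5.7] -0.016499999999999987 [ 0.47773415 -0.12684366  0.08508464] 39.7667
```

Both leans held, at about 17 N and about 5.5 N. I'll back off, lift clear and check.

Run:
```python
from h import *
h=np.radians(149);R=lambda o,z:pose(h,o,z)
arm.move_straight(R(-.04,.085)[0],v=.06);arm.move_straight(R(-.06,.26)[0],v=.15)
o=arm.get_obs();s=wcam(cams.snapshot("wrist"),o["tool_pos"],o["ee_rot"]);t=cams.snapshot("top")
print(o["clock"],force(4))
cv2.imwrite("pics/end.png",np.hstack([cv2.resize(s["color"],(440,330)),cv2.resize(t["color"][140:240,170:360],(360,330))]))
```

```text
41.6333 [-0.03847679  0.01555525  0.56796322]
```

View pics/end.png

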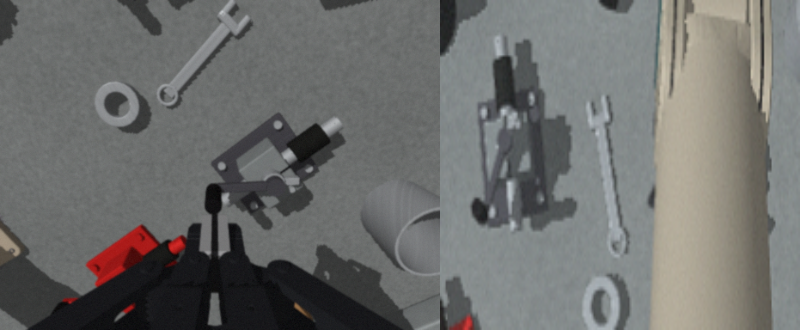

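The lever at wrist-view (280,187)→(213,195) is swung to the home side and clear. The left clamp, spanner and ring look undisturbed. I'll check the angle from these pixels, then hand in.

Run:
```python
from h import *
o=arm.get_obs();s=wcam(cams.snapshot("wrist"),o["tool_pos"],o["ee_rot"]);k=512/440
a=onz(s,(280*k,187*k),.086);g=onz(s,(213*k,189*k),.148);d=g-a
sh=onz(s,(337*k,124*k),.045)-onz(s,(228*k,199*k),.045)
A=lambda v:np.degrees(np.arctan2(v[1],v[0]))
print(a,g,np.hypot(*d[:2]),A(d),"shaft",A(sh))
if 143<A(d)<158: print(order.close_job())
```

```text
[ 0.54226353 -0.18971016  0.086     ] [ 0.47801962 -0.12418204  0.148     ] 0.09176718276743344 134.43302362643726 shaft 6.322572929598382
```

The pixel I took was the foot of the grip; its top is nearer (213,205). I'll redo it with the foot at z = 0.096 as a cross-check.

Run:
```python
from h import *
o=arm.get_obs();s=wcam(cams.snapshot("wrist"),o["tool_pos"],o["ee_rot"]);k=512/440
a=onz(s,(280*k,187*k),.086);A=lambda v:np.degrees(np.arctan2(v[1],v[0]))
r=[]
for px,z in(((213,204),.148),((213,190),.096)):
    d=onz(s,(px[0]*k,px[1]*k),z)-a;r.append(A(d));print(np.hypot(*d[:2]),A(d))
if all(143<x<158 for x in r): print(order.close_job())
```

```text
0.08903338443548757 145.8565409177215
0.08912012477004023 149.04681626485902
the job is handed in; nothing more can be done
None
```

I turned the open clamp's screw clockwise to its stop, leaned on the grip at about 17 N for a second, then back at about 5.5 N for a second. I left the lever free and handed the job in at about 42 s; no verdict was returned, and I took "home" from the force rise at the stop, as the camera's lever angle (146–149°, against about 151° expected) is too rough to prove it.

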